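# Hold the clay lid over its jar for an exploded-view photograph

## Robot

A 6-joint arm with a two-finger parallel gripper is mounted at the origin on the work surface. World frame = base frame: x ahead of the robot, y to its left, z up, the work surface at z = 0. Lengths are in m, angles in rad, forces in N, time in s.
With the tool pointing down it reaches from about 0.425 to 0.95 m from the base axis. Payload 3.5 kg.
Tool frame: the origin (TCP) lies between the finger pads; the fingertips stand 19 mm ahead of it and the grasp point (between the pads) is the TCP; z points along the fingers, y is the line along which they close (so a half turn about z gives the same grasp; the last joint's range is limited). The gripper opens to 85 mm and grips with 20 to 120 N. Pads are 22 mm wide; open, the fingers measure 114 mm over their backs; the gripper's body (76 mm by 85 mm) begins 54 mm behind the grasp point. The pads swing forward as they close: fully open they stand 13 mm farther back than shut.
Start: joints at [1.05, 0.286, 1.577, -0, 1.279, -0.15], TCP at [0.245, 0.629, 0.25] pointing down, gripper open.
Joint ranges: [-2.77, 2.77], [-0.9, 2.22], [0.21, 2.48], [-1.53, 4.67], [0.24, 2.81], [-2.84, 2.84]. Speed limits (rad/s): [2.79, 2.79, 3.14, 3.14, 3.14, 3.14].

## Interface

Orientations are given as a unit quaternion [x, y, z, w].
In Python, from plant import monitor, eyes, ctrl gives the robot as it stands.
- The arm moves only by the shell command python3 -m handwheel 'ROWS' [FORCE]. ROWS is JSON, a list of rows, each a list of 7 numbers: the shift along the tool's x, y, z in units of 40 cm (1.0 is 40 cm), then the turn, a rotation vector about the tool's x, y, z in units of pi rad (1.0 is pi rad), then the opening, from -1 (shut) to 1 (fully open). A call has 1 to 12 rows; each row is the pose to reach, as a shift and turn from the pose commanded when the call began, along the tool's axes at that moment, turning the shorter way round; what a row does not reach only later rows make up. A row lasts 1/8 s, in which the tool goes at most 62.5 mm and 10.7 degrees, less where a joint would pass 70% of its speed; a pose out of reach is approached as far as the arm can. A call with a number of a shift or a turn outside -1 to 1 is refused whole. A call with a gripper value outside its range is refused whole. The fingers move at their own pace and stop on an object; FORCE is the grip in N (left out, the last holds). Time passes only in rows, so rows that repeat a pose let the fingers close. It gives the time, the measured TCP pose, the force, the opening and the grip force at its end, in the units of the state.
- monitor.get_state(): the state, without advancing time (a new reading comes with each control period).
- eyes.read_camera(name): name is "scene" or "side" or "wrist"; returns the picture (384x512x3 uint8, red, green, blue); there is no depth.
- eyes.camera_params(name): a dict with "K" (3x3 intrinsics, pixels), "k1" (the pictures are not rectified: a ray, as slopes to the right and down, at radius r is drawn at 1 + k1 r^2 times it, then the intrinsics apply), "R" (3x3) and "t" (3): a world point X has camera coordinates R X + t. Camera axes: x right, y down, z forward; pixel columns grow to the right and rows downward; lengths in m; the calibration is good to about 2 mm. A picture is of the moment at which its call begins: read the wrist's pose just before it. camera_params takes no time and is no camera call; for the wrist camera it gives the pose at the moment of the call.
- ctrl.sign_off(): hands the job in; it is judged then, once.
The state is a dict: "time": time; "qpos": joint angles; "dq": joint speeds; "joint_efforts": joint torques, N m; "eef_pos": TCP position; "tcp_rot": TCP orientation; "contact_force": force on the tool from outside, world axes, zero at the start; "wrist_torque": the same for the moment, N m; "opening": opening from 0.0 (shut) to 1.0 (fully open); "finger_force": force on a finger pad.
Only numpy, scipy, OpenCV 4.12 (cv2) and the standard library are available. Lean on these libraries where they do the work, as an engineer would, in place of code of your own. Each camera call takes 0.05 s, during which the arm holds its last target. There are 200 camera calls.

## Task

We are about to photograph the two-lugged clay jar with its lid floating above it: pick up the lid with the bar grip, carry it over the row of things standing between (jug and scale board), and hold it level, centred over the jar's mouth with the lid's lowest face about one centimetre above the rim, its bar grip in line with the jar's two lugs. The lid must never touch the jar, and the jar and everything else stay where they are. Finish while still holding the lid there, perfectly still: do not put it down or let go.

Things in the scene. Friction and masses are not known exactly. Their poses are not given: they have to be found in the camera images.
- lid: Terracotta lid to hold, about 220 g. Rests flat on its pad on a round spigot (diameter 80, height 10); above it a round flange, diameter 112, 10 to 18 above the underside, domed to 20. Across the middle of its top stands a straight bar grip 56 long (along x), 16 thick (along y), its top 54 above the underside. Origin: centre of the spigot's underside, the lowest face; z up.
- jar: Terracotta jar, 900 g, loose, standing upright on the other pad; 115 high, belly diameter 140, with a round open mouth (outer diameter 110, inner 98) on top. Two loop lugs stand out one each side along the jar's x axis, 98 from its axis, about 70 to 88 above its foot. Origin: centre of its underside; z up.
- jar_rim (a point): Centre of the jar's mouth, in the plane of the rim, 115 above the jar's foot; axes as the jar: x along the line through the two lugs, z up.
- pad_a: Grey foam pad 170 x 170 x 12, fixed to the table, under the lid. Which side of the table (left or right) it is on varies. Origin: centre of its underside.
- pad_b: Grey foam pad, the same, under the jar, on the other side. Origin: centre of its underside.
- scale_board: Upright photo scale board, white with black squares, loose, standing between the two pads: panel 180 long (along its x), 8 thick, top 162 above the table, on a black foot 180 x 60 x 12. Not to be moved. Origin: centre of its underside.
- jug: Buff jug 125 high, body diameter 96, handle out to 83 from the axis on its -x side, spout at +x; loose, between the pads, on the robot's side of the scale board. Not to be moved. Origin: centre of its underside.
- bowl: Small terracotta bowl, 65 high, 124 across, one spout and no lugs; loose, on the robot's side of one of the pads. Not the jar; not to be moved. Origin: centre of its underside.
- knob_lid: Smaller terracotta lid, 92 across, with a round knob, 48 high; loose, on the robot's side of the other pad. Not the lid wanted; not to be moved. Origin: centre of its underside.
Not all that is in view belongs to the job. What is shaped like the lid but grey or pink is not meant.

How it is judged:
On the way:
1. the lid, held in the fingers, crosses the row of standing things, off the table (y of lid in the frame of scale_board between -0.06 and 0.06 m and height (world z) of lid above 0.09 m and contact force between lid and the fingers above 1 N), for 0.02 s.
At the end, for the whole second after the job is handed in: Lid held still in the fingers, underside 3 to 18 mm above the rim plane, centred within 8 mm, bar within 8 degrees of the lugs' line (either way round), level within 5 degrees, not touching the jar; jar within 12 mm, scale board, jug, bowl and knobbed lid within 20 mm of their starts (z of lid in the frame of jar_rim between 0.003 and 0.018 m and horizontal distance between lid and jar_rim below 0.008 m and angle between the x axis of lid and the x axis of jar_rim, either way round below 0.14 rad and angle between lid's own z axis and vertical below 0.09 rad and contact force between lid and the fingers above 1 N and contact force between lid and jar below 0.1 N and linear speed of lid below 0.015 m/s and angular speed of lid below 0.15 rad/s and distance of jar from where it was at the start of the episode below 0.012 m and angle between jar's own z axis and vertical below 0.05 rad and distance of each of scale_board, jug, bowl, knob_lid from where it was at the start of the episode below 0.02 m); the arm keeps its last pose, push and grip.
It fails at once if the lid touches the jar (contact force between lid and jar above 0.3 N).
It fails at once if the jar is shifted (distance of jar from where it was at the start of the episode above 0.012 m).
It fails at once if a bystander is shifted (distance of any of scale_board, jug, bowl, knob_lid from where it was at the start of the episode above 0.02 m).
It also fails if it takes over 43 s, if anything falls off the work surface, if the arm or the gripper's body presses on something with over 40 N, if the wrist force passes 120 N, or if a joint passes its speed limit or range.

## Working session

There is one attempt and no reset: what is moved stays moved. The work goes in short steps, Python scripts to look and compute and a shell command to move; the robot and the scene stay as the last step left them, time stands still between calls to the robot, and variables do not carry over. Pictures are saved under pics/ and viewed, at most 10 in all, crops included, and the job is handed in when it is done.

```bash
mkdir -p pics; python3 - <<'E'
from plant import monitor, eyes
import cv2
s=monitor.get_state(); print(s)
for n in ["scene","side"]:
    p=eyes.camera_params(n); print(n,p)
    im=eyes.read_camera(n); cv2.imwrite(f"pics/{n}0.png",cv2.cvtColor(im,cv2.COLOR_RGB2BGR))
E
python3 -c "
import cv2
for n in ['scene','side']:
    a=cv2.imread(f'pics/{n}0.png'); cv2.imwrite(f'pics/{n}0b.png',cv2.resize(a,(800,600),interpolation=cv2.INTER_CUBIC))"
```

```text
{'time': 0.0, 'qpos': array([ 1.04998353e+00,  2.87161924e-01,  1.57821166e+00,  3.18118747e-05,
        1.27861244e+00, -1.50014766e-01]), 'dq': array([ 0.00086621,  0.00162016,  0.00090024, -0.00104976,  0.00060347,
        0.00048625]), 'joint_efforts': array([-2.58500349e-04, -4.05972898e+01, -2.92631543e+01, -3.98817321e-06,
        5.79212996e-03, -2.63483422e-06]), 'eef_pos': array([0.24425119, 0.62858398, 0.24893087]), 'tcp_rot': array([ 1.84343114e-01,  9.82861223e-01, -1.12498465e-03, -4.08277771e-04]), 'contact_force': array([0.43432129, 0.5610994 , 0.54629825]), 'wrist_torque': array([ 0.01621479, -0.02382555, -0.00472237]), 'finger_force': 0.0, 'opening': 0.9998836067674027}
scene {'K': array([[452.69508859,   0.        , 255.71058285],
       [  0.        , 452.69508859, 188.96882739],
       [  0.        ,   0.        ,   1.        ]]), 'k1': -0.04455157318640865, 'R': array([[-0.48575396,  0.87394336,  0.0163125 ],
       [ 0.66851383,  0.38346628, -0.63721493],
       [-0.56314505, -0.29862454, -0.77051349]]), 't': array([ 0.26485584, -0.26457392,  1.39681177])}
side {'K': array([[438.2062102 ,   0.        , 260.56034646],
       [  0.        , 438.2062102 , 188.21229351],
       [  0.        ,   0.        ,   1.        ]]), 'k1': 0.031755739569920005, 'R': array([[ 0.99828184, -0.05623198, -0.01647201],
       [-0.05435927, -0.78383327, -0.61858748],
       [ 0.02187309,  0.61842006, -0.78554325]]), 't': array([-0.49756552,  0.06162777,  1.32305568])}
```

View pics/scene0b.png

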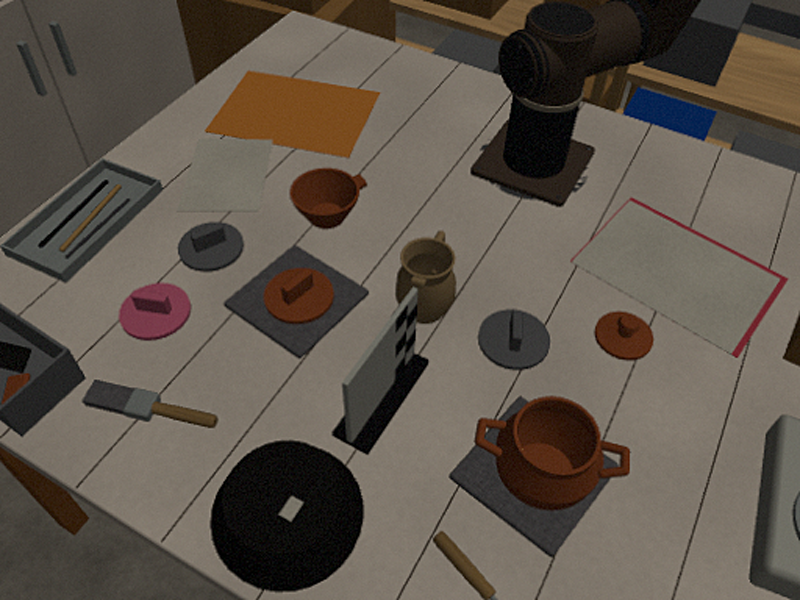

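View pics/side0b.png

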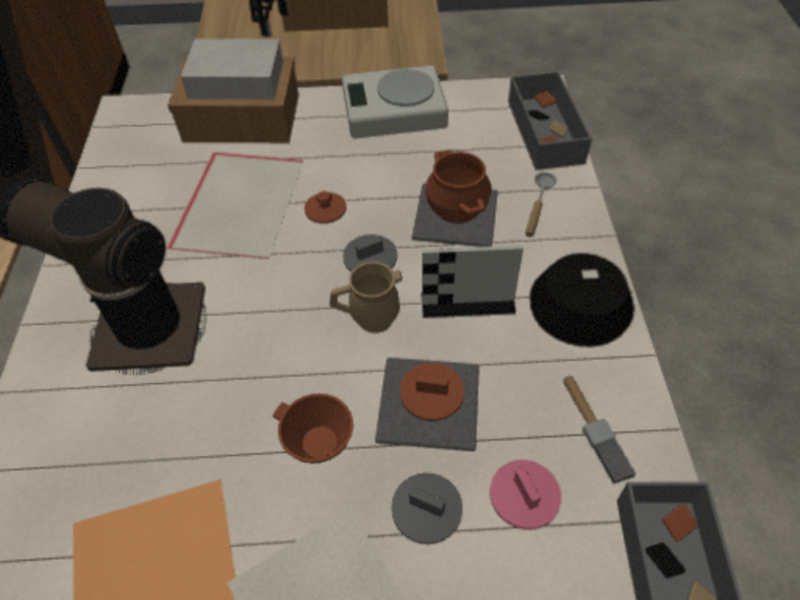

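Candidates in the scene picture (800 px): terracotta bar lid (300,295) on its pad; grey lids (210,245) and (514,338); pink lid (155,308); terracotta knob lid (623,335). By the description I choose (300,295). The jar is the two-lugged one at (550,450). The bowl at (325,195) has a spout and isn't it. Next, a close crop of both.

```bash
cat > h.py <<'E'
import numpy as np, cv2
from plant import monitor, eyes
from scipy.spatial.transform import Rotation as Ro
def proj(X,p):
    c=np.atleast_2d(X)@p['R'].T+p['t']; s=c[:,:2]/c[:,2:]
    s=s*(1+p['k1']*(s**2).sum(1,keepdims=True)); return s*p['K'][0,0]+p['K'][:2,2]
def ray(uv,p):
    d=(np.array(uv,float)-p['K'][:2,2])/p['K'][0,0]; s=d.copy()
    for _ in range(20): s=d/(1+p['k1']*(s@s))
    return -p['R'].T@p['t'], p['R'].T@np.r_[s,1]
def atz(uv,p,z):
    o,d=ray(uv,p); return o+d*(z-o[2])/d[2]
E
python3 - <<'E'
from h import *
print(proj([.245,.629,.25],eyes.camera_params('scene')),proj([.245,.629,.25],eyes.camera_params('side')))
a=cv2.imread('pics/scene0.png');b=cv2.imread('pics/side0.png')
out=np.zeros((600,800,3),np.uint8)
for k,(im,u,v) in enumerate([(a,125,140),(b,212,200),(a,287,240),(b,227,72)]):
    c=cv2.resize(im[v:v+100,u:u+133],(400,300),interpolation=cv2.INTER_CUBIC)
    c=np.clip(c.astype(float)*1.8,0,255)
    out[k//2*300:k//2*300+300,k%2*400:k%2*400+400]=c
cv2.imwrite('pics/crop1.png',out)
E
```

```text
[[606.08664341 179.50800775]] [[175.78369032  14.47934759]]
```

View pics/crop1.png

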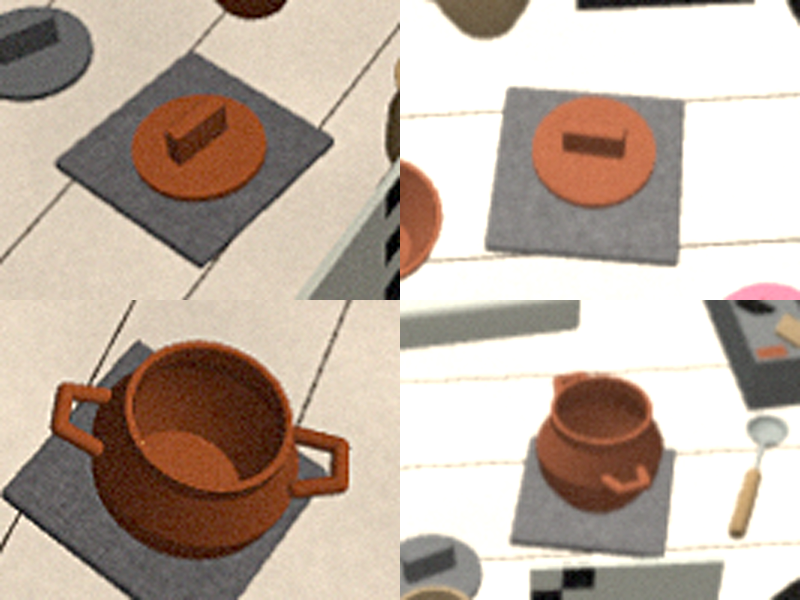

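The crop confirms a terracotta lid with a bar (flange centres scene (191,189), side (277,250)) and a jar with two lugs (rim centres scene (357,279), side (294,109)).

```bash
python3 - <<'E'
from h import *
S=eyes.camera_params('scene');D=eyes.camera_params('side')
cs=lambda u,v,o:(o[0]+u/3,o[1]+v/3)
o1,o2,o3,o4=(125,140),(212,200),(287,240),(227,72)
def show(n,a,b,z):
    A=atz(a,S,z);B=atz(b,D,z);print(n,A.round(4),B.round(4))
    return A,B
show('lid flange',cs(199,147,o1),cs(194,151,o2),.029)
show('rim',cs(209,417-300,o3),cs(201.5,111,o4),.127)
l1=show('lugL',cs(64,118,o3),cs(171,80,o4),.091)
l2=show('lugR',cs(340,166,o3),cs(231,181,o4),.091)
for a,b in zip(l1,l2):
    d=b-a;print('lug dir',np.degrees(np.arctan2(d[1],d[0])),np.linalg.norm(d),(a+b)/2)
# bar top edge ends (top face front edges) z=.066
show('bar end1',cs(172,160,o1),cs(163,133,o2),.066)
show('bar end2',cs(227,113,o1),cs(227,135,o2),.066)
# pads z=.012
for u in [(192,53),(332,141),(203,264),(58,163)]:print('padA',atz(cs(*u,o1),S,.012))
# board: foot corners scene 800px
k=1.5625
for u in [(333,435),(363,452),(428,360)]:print('foot',atz((u[0]/k,u[1]/k),S,.0))
for u in [(345,407),(416,292)]:print('boardtop',atz((u[0]/k,u[1]/k),S,.162))
for u in [(521,249),(421,251)]:print('boardtop side',atz((u[0]/k,u[1]/k),D,.162))
print('jug rim',atz((427/k,258/k),S,.125),atz((373/k,280/k),D,.125))
E
```

```text
lid flange [ 0.5333 -0.1914  0.029 ] [ 0.5316 -0.1963  0.029 ]
rim [0.6246 0.2642 0.127 ] [0.6221 0.2567 0.127 ]
lugL [0.6516 0.1783 0.091 ] [0.599 0.351 0.091]
lugR [0.5944 0.3521 0.091 ] [0.6474 0.1864 0.091 ]
lug dir 108.19703596095856 0.18300919970714277 [0.62300335 0.26519687 0.091     ]
lug dir -73.59590112884966 0.17161305129286467 [0.62321147 0.26870253 0.091     ]
bar end1 [ 0.5787 -0.1822  0.066 ] [ 0.5037 -0.1978  0.066 ]
bar end2 [ 0.5158 -0.1717  0.066 ] [ 0.5597 -0.2035  0.066 ]
padA [ 0.43444062 -0.26828185  0.012     ]
padA [ 0.46051118 -0.10609186  0.012     ]
padA [ 0.620819   -0.13001096  0.012     ]
padA [ 0.59595868 -0.29375201  0.012     ]
foot [ 0.70493217 -0.01974576  0.        ]
foot [0.70669107 0.03109281 0.        ]
foot [0.52333269 0.03804483 0.        ]
boardtop [0.73539353 0.02758899 0.162     ]
boardtop [0.53405892 0.0164762  0.162     ]
boardtop side [0.70328426 0.00383787 0.162     ]
boardtop side [0.52640781 0.01175413 0.162     ]
jug rim [ 0.43966015 -0.01406657  0.125     ] [ 0.43839192 -0.01833775  0.125     ]
```

```bash
cat >> h.py <<'E'
def go(pos,ang,base=None):
    """rows needed to reach TCP pos, tool down with tool x at ang deg; base=(pos,R) commanded, else measured"""
    s=monitor.get_state()
    p,R=base if base else (s['eef_pos'],Ro.from_quat(s['tcp_rot']))
    T=down(ang)
    d=R.inv().apply(np.array(pos)-p)/.4; w=(R.inv()*T).as_rotvec()/np.pi
    print('t',s['time'],'shift',d.round(4),'turn',w.round(4))
def down(ang):
    a=np.radians(ang);x=np.array([np.cos(a),np.sin(a),0]);z=np.array([0,0,-1.]);return Ro.from_matrix(np.c_[x,np.cross(z,x),z])
E
python3 - <<'E'
from h import *
s=monitor.get_state();p=eyes.camera_params('wrist')
R=Ro.from_quat(s['tcp_rot']);c=-p['R'].T@p['t']
print('cam in tool',R.inv().apply(c-s['eef_pos']),'axes',(R.inv().as_matrix()@p['R'].T).round(3),p['K'][0],p['k1'])
go([.623,.262,.33],108)
E
```

```text
cam in tool [ 0.06474153  0.00067258 -0.12235039] axes [[-0.    -0.966 -0.259]
 [ 1.    -0.    -0.   ]
 [ 0.    -0.259  0.966]] [290.6597412    0.         257.68753403] -0.03258621738893039
t 0.1 shift [-1.2145 -0.5116 -0.2017] turn [-7.00e-04  2.00e-04  2.82e-01]
```

```bash
python3 -m handwheel '[[-0.9,-0.38,-0.2,0,0,0.28,1],[-0.9,-0.38,-0.2,0,0,0.28,1],[-0.9,-0.38,-0.2,0,0,0.28,1],[-0.9,-0.38,-0.2,0,0,0.28,1],[-0.9,-0.38,-0.2,0,0,0.28,1],[-0.9,-0.38,-0.2,0,0,0.28,1],[-0.9,-0.38,-0.2,0,0,0.28,1]]'
python3 -c "
from h import *
go([.623,.262,.33],108)"
```

```text
time: 0.98
eef_pos: [0.5271, 0.3545, 0.3306]
tcp_rot: [0.587, 0.81, 0.0, 0.0]
contact_force: [-0.2, 0.3, 0.7]
opening: 1.001
finger_force: 0.0
t 0.975 shift [-0.2944  0.1557  0.0018] turn [0.0001 0.0001 0.0008]
```

```bash
python3 -m handwheel '[[-0.294,0.156,0,0,0,0,1],[-0.294,0.156,0,0,0,0,1],[-0.294,0.156,0,0,0,0,1],[-0.294,0.156,0,0,0,0,1],[-0.294,0.156,0,0,0,0,1]]'
python3 - <<'E'
from h import *
import json
p=eyes.camera_params('wrist');im=eyes.read_camera('wrist')
cv2.imwrite('pics/w1.png',im[:,:,::-1]);cv2.imwrite('pics/w1b.png',np.clip(cv2.resize(im[:,:,::-1],(800,600),interpolation=cv2.INTER_CUBIC).astype(float)*1.5,0,255))
np.savez('w1.npz',**{k:p[k] for k in('K','k1','R','t')})
go([.532,-.16,.28],173)
E
```

```text
time: 1.6
eef_pos: [0.6201, 0.2666, 0.3302]
tcp_rot: [0.584, 0.811, -0.0, -0.0]
contact_force: [-0.5, -0.2, -0.7]
opening: 1.003
finger_force: 0.0
t 1.65 shift [-0.9418 -0.547   0.1257] turn [ 0.000e+00 -2.000e-04 -3.584e-01][ WARN:0@1.013] global loadsave.cpp:1063 imwrite_ Unsupported depth image for selected encoder is fallbacked to CV_8U.
```

View pics/w1b.png

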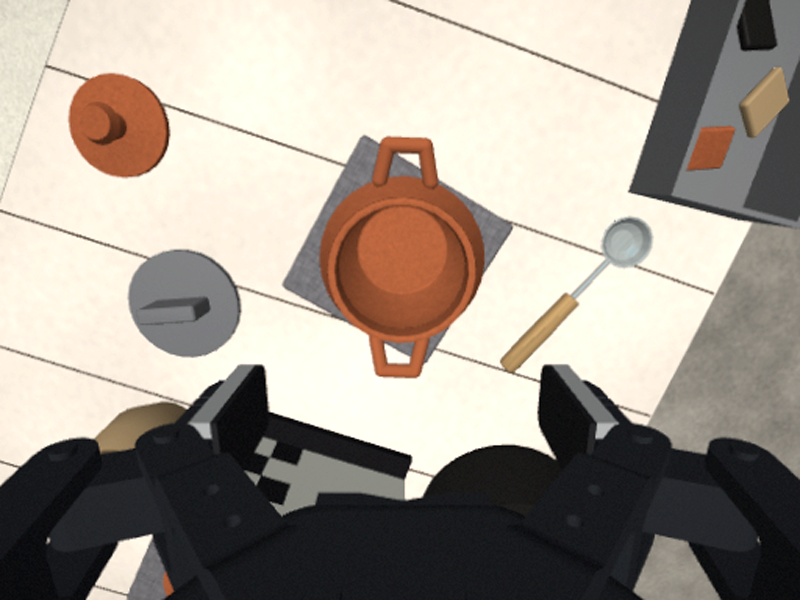

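The wrist view shows the jar from above: rim centre about (401,269), lug outer bars at (407,144) and (399,371).

```bash
python3 - <<'E'
from h import *
p=dict(np.load('w1.npz'));k=1.5625
A=[atz((u/k,v/k),p,z) for u,v,z in [(401,269,.127),(407,144,.094),(399,371,.094)]]
print(np.array(A).round(4));d=A[1]-A[2];print(np.degrees(np.arctan2(d[1],d[0])),np.linalg.norm(d),(A[1]+A[2])/2)
# project rim for overlay limits
for c in [A[0][:2],(.623,.262)]:
  th=np.linspace(0,2*np.pi,73);q=proj(np.c_[c[0]+.055*np.cos(th),c[1]+.055*np.sin(th),th*0+.127],p)*k;print(q.min(0),q.max(0))
E
python3 -m handwheel '[[-0.1,-0.04,0,0,0,-0.05,1],[-0.94,-0.55,0.1,0,0,-0.358,1],[-0.94,-0.55,0.1,0,0,-0.358,1],[-0.94,-0.55,0.1,0,0,-0.358,1],[-0.94,-0.55,0.1,0,0,-0.358,1],[-0.94,-0.55,0.1,0,0,-0.358,1],[-0.94,-0.55,0.1,0,0,-0.358,1],[-0.94,-0.55,0.1,0,0,-0.358,1],[-0.94,-0.55,0.1,0,0,-0.358,1],[-0.94,-0.55,0.1,0,0,-0.358,1],[-0.94,-0.55,0.1,0,0,-0.358,1]]'
python3 - <<'E'
from h import *
s=monitor.get_state();p=eyes.camera_params('wrist');im=eyes.read_camera('wrist')
b=np.clip(im[:,:,::-1].astype(float)*1.5,0,255).astype(np.uint8)
cv2.imwrite('pics/w2b.png',cv2.resize(b,(800,600),interpolation=cv2.INTER_CUBIC))
np.savez('w2.npz',**{k:p[k] for k in('K','k1','R','t')})
E
```

```text
[[0.6199 0.2656 0.127 ]
 [0.5959 0.3516 0.094 ]
 [0.6483 0.1743 0.094 ]]
106.4789231197495 0.18485331978782954 [0.6220942 0.2629667 0.094    ]
[325.70872498 191.94362772] [476.32650672 339.86921513]
[328.41700718 198.37793389] [478.52361683 345.31276014]
time: 3.02
eef_pos: [0.5313, -0.1595, 0.2907]
tcp_rot: [0.062, 0.998, 0.0, 0.0]
contact_force: [0.5, 0.7, -0.4]
opening: 1.004
finger_force: 0.0
```

View pics/w2b.png

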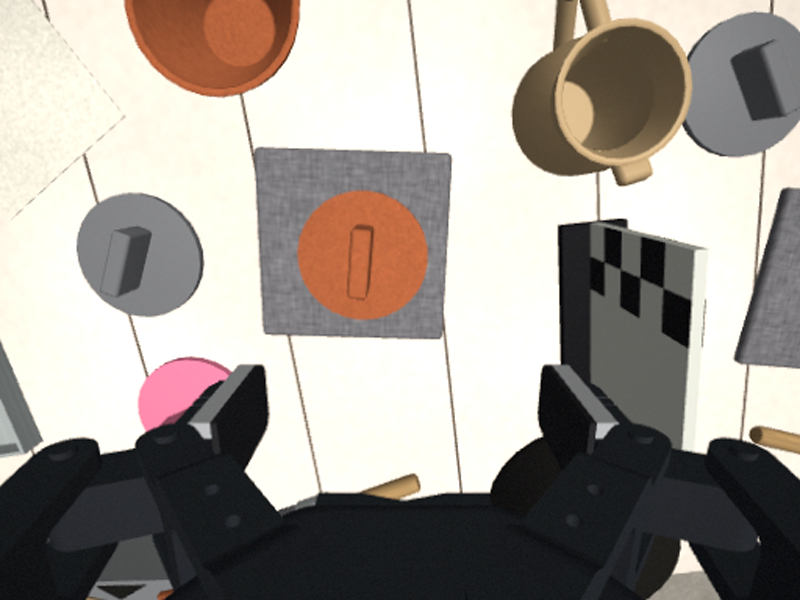

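Lid from above: flange centre (363,255), bar top centre line from (361,228) to (357,297).

```bash
python3 - <<'E'
from h import *
p=dict(np.load('w2.npz'));k=1.5625
A=[atz((u/k,v/k),p,z) for u,v,z in [(363,254.5,.030),(361,228,.066),(357,297,.066)]]
print(np.array(A).round(4));d=A[1]-A[2];print(np.degrees(np.arctan2(d[1],d[0])),np.linalg.norm(d),(A[1]+A[2])/2)
go([.5315,-.194,.15],174)
b=cv2.imread('pics/w2b.png')[170:345,270:470];cv2.imwrite('pics/w2c.png',cv2.resize(b,None,fx=3.4,fy=3.4,interpolation=cv2.INTER_CUBIC))
E
```

```text
[[ 0.5282 -0.1927  0.03  ]
 [ 0.5021 -0.1873  0.066 ]
 [ 0.5555 -0.1984  0.066 ]]
168.26009406032867 0.05456307360027224 [ 0.52882823 -0.19287821  0.066     ]
t 3.075 shift [-0.0109 -0.0853  0.3516] turn [ 0.      0.0002 -0.0059]
```

View pics/w2c.png

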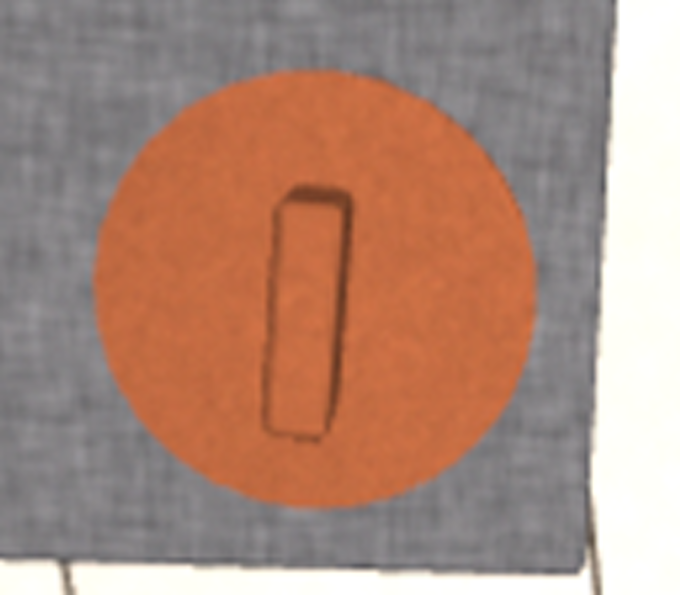

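```bash
python3 -c "
from h import *
go([.530,-.1935,.054],170)"
```

```text
t 3.075 shift [-0.007  -0.0845  0.5916] turn [0.     0.0002 0.0163]
```

```bash
python3 -m handwheel '[[-0.007,-0.0845,0.15,0,0,0.016,1],[-0.007,-0.0845,0.3,0,0,0.016,1],[-0.007,-0.0845,0.4,0,0,0.016,1],[-0.007,-0.0845,0.5,0,0,0.016,1],[-0.007,-0.0845,0.56,0,0,0.016,1],[-0.007,-0.0845,0.592,0,0,0.016,1],[-0.007,-0.0845,0.592,0,0,0.016,1],[-0.007,-0.0845,0.592,0,0,0.016,1]]' 40
python3 -c "
from h import *
go([.530,-.1935,.054],170)"
```

```text
time: 4.08
eef_pos: [0.5305, -0.1953, 0.055]
tcp_rot: [0.088, 0.996, -0.001, 0.001]
contact_force: [-0.1, 0.2, 0.5]
opening: 0.999
finger_force: 0.0
t 4.075 shift [0.002  0.0042 0.0024] turn [-0.0003  0.0008 -0.0003]
```

```bash
python3 -m handwheel '[[0,0.004,0.001,0,0,0,0],[0,0.004,0.001,0,0,0,-0.5],[0,0.004,0.001,0,0,0,-1],[0,0.004,0.001,0,0,0,-1],[0,0.004,0.001,0,0,0,-1],[0,0.004,0.001,0,0,0,-1],[0,0.004,0.001,0,0,0,-1],[0,0.004,0.001,0,0,0,-1]]' 50
python3 -m handwheel '[[0,0,-0.05,0,0,0,-1],[0,0,-0.12,0,0,0,-1],[0,0,-0.2,0,0,0,-1],[0,0,-0.3,0,0,0,-1],[0,0,-0.42,0,0,0,-1],[0,0,-0.54,0,0,0,-1],[0,0,-0.62,0,0,0,-1],[0,0,-0.62,0,0,0,-1],[0,0,-0.62,0,0,0,-1]]'
python3 -c "
from h import *
go([.622,.25,.304],107)"
```

```text
time: 5.08
eef_pos: [0.5299, -0.1937, 0.0535]
tcp_rot: [0.088, 0.996, -0.0, 0.0]
contact_force: [0.3, -1.9, 3.7]
opening: 0.182
finger_force: 50.3
time: 6.2
eef_pos: [0.5287, -0.1928, 0.2989]
tcp_rot: [0.088, 0.996, 0.001, -0.002]
contact_force: [-1.2, -0.4, -3.9]
opening: 0.183
finger_force: 49.5
t 6.2 shift [-0.0359  1.1307 -0.0113] turn [-2.000e-04 -1.200e-03  3.495e-01]
```

```bash
python3 -m handwheel '[[0,0.05,0,0,0,0.02,-1],[0,0.15,0,0,0,0.06,-1],[-0.01,0.27,0,0,0,0.10,-1],[-0.01,0.39,0,0,0,0.14,-1],[-0.02,0.51,0,0,0,0.18,-1],[-0.02,0.63,0,0,0,0.22,-1],[-0.03,0.75,0,0,0,0.26,-1],[-0.03,0.85,0,0,0,0.30,-1],[-0.03,0.93,0,0,0,0.33,-1],[-0.036,0.98,0,0,0,0.349,-1],[-0.036,0.98,0,0,0,0.349,-1],[-0.036,0.98,0,0,0,0.349,-1]]'
python3 -c "
from h import *
go([.622,.263,.25],107)"
```

```text
time: 7.7
eef_pos: [0.6117, 0.1894, 0.2989]
tcp_rot: [0.594, 0.804, -0.002, -0.001]
contact_force: [-0.6, -0.2, -2.7]
opening: 0.18
finger_force: 49.5
t 7.7 shift [0.1682 0.0792 0.1219] turn [-0.0013 -0.      0.0007]
```

```bash
python3 -m handwheel '[[0.06,0.03,0,0,0,0,-1],[0.13,0.06,0.03,0,0,0,-1],[0.168,0.079,0.08,0,0,0,-1],[0.168,0.079,0.12,0,0,0,-1],[0.168,0.079,0.13,0,0,0,-1],[0.168,0.079,0.13,0,0,0,-1],[0.168,0.079,0.13,0,0,0,-1]]'
cat > look.py <<'E'
from h import *
import sys
out=np.zeros((600,800,3),np.uint8)
for k,(n,u,v) in enumerate([('scene',287,210),('side',230,50)]):
    im=eyes.read_camera(n);cv2.imwrite(f'pics/{n}_{sys.argv[1]}.png',im[:,:,::-1])
    c=im[v:v+150,u:u+100,::-1];c=np.clip(c.astype(float)*1.7,0,255).astype(np.uint8)
    out[:,k*400:k*400+400]=cv2.resize(c,(400,600),interpolation=cv2.INTER_CUBIC)
cv2.imwrite(f'pics/look_{sys.argv[1]}.png',out)
go([.622,.263,.25],107)
E
python3 look.py 1
```

```text
time: 8.57
eef_pos: [0.6235, 0.263, 0.2503]
tcp_rot: [0.594, 0.804, 0.001, 0.001]
contact_force: [1.0, -0.2, -2.0]
opening: 0.178
finger_force: 49.4
t 8.675 shift [ 0.0005 -0.0036  0.0009] turn [0.0006 0.0001 0.0004]
```

View pics/look_1.png

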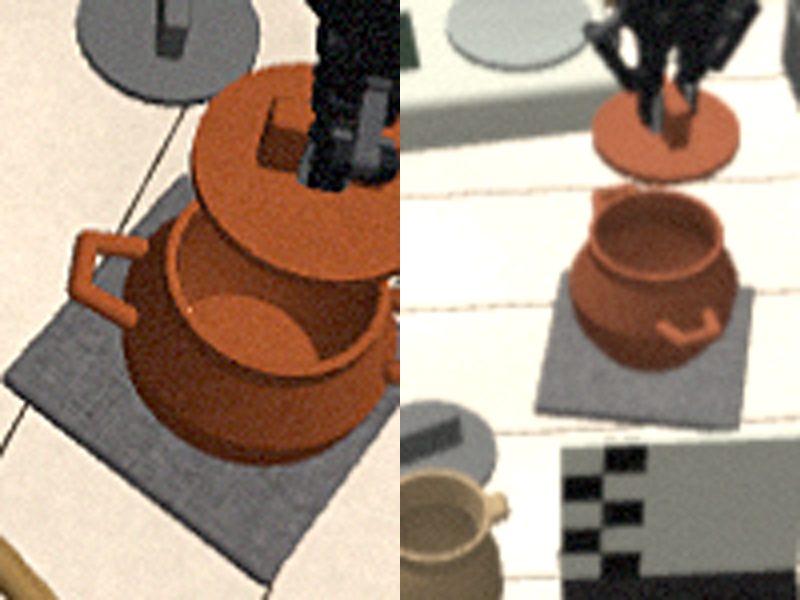

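The scene half shows the lid left edge at 190 and bottom at 281, with the rim at left 165 and bottom 380. The side half shows the lid at 593–740 with bottom 181, and the rim at 589–723, rows 188–280. I fit both shapes to these extents.

```bash
cat > fit.py <<'E'
from h import *
from scipy.optimize import least_squares
S=eyes.camera_params('scene');D=eyes.camera_params('side')
th=np.linspace(0,2*np.pi,361)
def ext(c,zs,r,p):
    q=np.vstack([proj(np.c_[c[0]+r*np.cos(th),c[1]+r*np.sin(th),th*0+z],p) for z in zs])
    return dict(l=q[:,0].min(),r=q[:,0].max(),t=q[:,1].min(),b=q[:,1].max())
def fit(name,zs,r,p,m,off,k):
    o=dict(l=off[0],r=off[0],t=off[1],b=off[1])
    f=lambda c:[ext(c,zs,r,p)[e]-(o[e]+v/k) for e,v in m.items()]
    s=least_squares(f,[.62,.26]);print(name,s.x.round(4),'res px',s.fun.round(2));return s.x
E
python3 - <<'E'
from fit import *
u=.2503-.0415;so,do=(287,210),(230,50)
fit('lid scene',[u+.01,u+.018],.056,S,dict(l=190,b=281,t=62),so,4)
fit('lid side',[u+.01,u+.018],.056,D,dict(l=193,r=340,b=181),do,4)
fit('rim scene',[.127],.055,S,dict(l=165,b=380,r=390),so,4)
fit('rim side',[.127],.055,D,dict(l=189,r=323,t=188,b=280),do,4)
fit('rim scene0',[.127],.055,S,dict(l=125,r=293,t=41,b=192),(287,240),3)
fit('rim side0',[.127],.055,D,dict(l=151,r=252,t=76,b=146),(227,72),3)
# mask measurement from new wrist view of jar: outer rim extremes
fit('rim wrist1',[.127],.055,dict(np.load('w1.npz')),dict(l=327,r=477,b=341),(0,0),1.5625)
E
```

```text
lid scene [0.6228 0.2628] res px [ 0.01  0.98 -1.16]
lid side [0.6263 0.2691] res px [-0.26  0.26 -0.02]
rim scene [0.6238 0.2632] res px [-0.49 -0.04  0.49]
rim side [0.6218 0.2606] res px [-0.56  0.55 -0.17  0.12]
rim scene0 [0.6223 0.2631] res px [-0.58  0.59 -0.36  0.26]
rim side0 [0.6221 0.2581] res px [-0.49  0.49 -0.02 -0.01]
rim wrist1 [0.6209 0.265 ] res px [-0.17  0.17  0.02]
```

```bash
python3 -c "
from h import *
go([.622,.2625,.1905],107)"
```

```text
t 8.675 shift [-0.0007 -0.0043  0.1497] turn [0.0006 0.0001 0.0004]
```

```bash
python3 -m handwheel '[[-0.001,-0.004,0.03,0,0,0,-1],[-0.001,-0.004,0.07,0,0,0,-1],[-0.001,-0.004,0.11,0,0,0,-1],[-0.001,-0.004,0.14,0,0,0,-1],[-0.001,-0.004,0.149,0,0,0,-1],[-0.001,-0.004,0.149,0,0,0,-1],[-0.001,-0.004,0.149,0,0,0,-1],[-0.001,-0.004,0.149,0,0,0,-1]]'
sed -i "s/('scene',287,210),('side',230,50)/('scene',304,215),('side',240,60)/;s/u:u+100/u:u+100/" look.py; python3 look.py 2
```

```text
time: 9.68
eef_pos: [0.6219, 0.2628, 0.1904]
tcp_rot: [0.594, 0.804, 0.001, 0.0]
contact_force: [-0.1, 0.0, -2.4]
opening: 0.179
finger_force: 49.5
t 9.775 shift [ 0.0004  0.0009 -0.1496] turn [0.0003 0.     0.0005]
```

View pics/look_2.png

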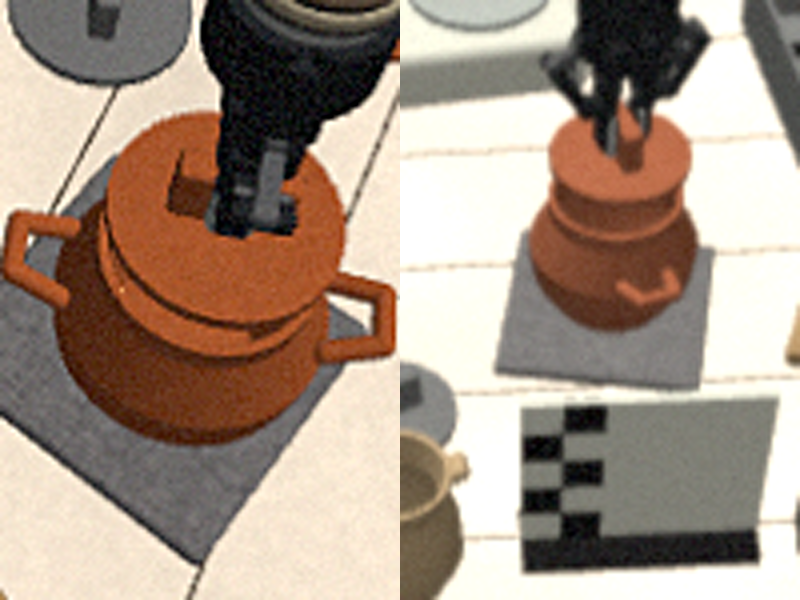

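Lid over the jar: side view lid at 548–692 with bottom 203, and rim at 551–684 with bottom 242. Scene view lid at 106–345, rows 110–327, with rim left 97 and bottom 358.

```bash
python3 - <<'E'
from fit import *
u=.1904-.0415;so,do=(304,215),(240,60)
fit('lid scene',[u+.01,u+.018],.056,S,dict(l=106,r=345,b=327,t=110),so,4)
fit('lid side',[u+.01,u+.018],.056,D,dict(l=148,r=292,b=203),do,4)
fit('rim scene',[.127],.055,S,dict(l=97,b=358,r=328),so,4)
fit('rim side',[.127],.055,D,dict(l=151,r=284,b=242),do,4)
# subpixel profiles of side picture: print red along column lid/rim centre
im=cv2.imread('pics/side_2.png').astype(int)
print(im[98:126,305,2])
for r in (100,113,116): print(r,im[r,270:320,0])
im=cv2.imread('pics/scene_2.png').astype(int)
print(im[288:312,357,2])
E
```

```text
lid scene [0.6224 0.2631] res px [-0.63  0.62  0.31 -0.43]
lid side [0.6241 0.2687] res px [ 0.02 -0.02  0.  ]
rim scene [0.6223 0.2641] res px [ 0.28  0.02 -0.28]
rim side [0.6228 0.259 ] res px [-0.7   0.69 -0.05]
[115 113 112 115 115 114 114 113 112 105  80  56  58  61  64  66  76  94
  98  77  56  57  61  60  60  60  60  63]
100 [145 144 145 143 144 147 138  82  50  46  43  45  46  48  46  47  46  48
  44  44  45  47  45  39  27  24  20  17  17  23  27  43  44  46  47  44
  42  43  45  44  47  50  69 133 146 147 146 145 149 145]
113 [145 143 145 131  81  42  37  25  31  42  42  30  24  23  22  22  20  24
  23  22  20  24  25  25  27  23  22  21  22  24  26  21  25  26  24  24
  28  30  41  35  28  43  87 136 145 146 148 146 145 144]
116 [145 133 111  59  36  30  35  35  28  25  25  28  35  36  38  34  28  27
  28  24  21  27  25  28  28  26  26  31  28  27  34  34  35  38  38  38
  34  20  14  19  21  18  31  75 135 145 146 148 146 146]
[ 94 104  99  99  99 107  94  34  46 107 106 102 103 102 106  90  40  46
  45  64  70  67  67  67]
```

```bash
python3 - <<'E'
from fit import *
im=cv2.imread('pics/side_2.png').astype(int)
for c in (293,296,299): print(c,im[100:128,c,2])
im=cv2.imread('pics/side0.png').astype(int)
for c in (292,295,298): print(c,im[90:128,c,2])
im=cv2.imread('pics/scene_2.png').astype(int)
for c in (357,361): print(im[288:312,c,2])
im=cv2.imread('pics/scene0.png').astype(int)
for c in (357,361): print(im[288:312,c,2])
for n in ((.622,.263,.127),(.622,.263,.1669)):
  for p in (S,D): print(n,{k:round(float(v),2) for k,v in ext(n,[n[2]],.055 if n[2]<.15 else .056,p).items()})
E
```

```text
293 [103 113 114 113 115 116 115 115 111 101  77  63  56  63  65  65  69  69
  89  97  69  59  58  62  67  66  63  67]
296 [ 57  58  63  89 109 115 114 113 113 101  76  60  63  64  70  68  68  74
  90  97  66  58  56  64  63  65  67  66]
299 [ 56  56  74 100 112 113 115 112 111  97  68  59  63  65  67  70  70  80
  91  79  60  56  59  61  66  62  64  65]
292 [172 170 170 170 170 141 114 106  75  54  53  57  50  52  55  52  56  59
  59  61  60  58  61  62  64  63  66  70  88  94  68  57  57  60  69  67
  69  67]
295 [170 171 172 173 168 149 123 107  68  57  53  56  53  51  48  48  51  54
  58  60  62  62  63  65  66  67  66  68  89  98  69  56  57  63  66  66
  63  63]
298 [172 172 174 173 171 152 138 135  93  61  54  55  50  50  48  49  48  52
  55  59  58  62  63  65  68  69  71  79  93  84  60  57  59  61  65  64
  63  64]
[ 94 104  99  99  99 107  94  34  46 107 106 102 103 102 106  90  40  46
  45  64  70  67  67  67]
[100 100 103 104 103 104 109  59  42  78 107 101 102  96 100 100  42  45
  49  66  74  73  69  74]
[92 91 88 83 85 88 88 85 88 86 89 93 88 90 90 80 28 39 37 57 62 57 57 59]
[49 46 51 75 90 88 86 89 87 89 90 89 89 86 86 91 33 33 42 60 61 64 61 58]
(0.622, 0.263, 0.127) {'l': 328.07, 'r': 385.23, 't': 253.18, 'b': 304.12}
(0.622, 0.263, 0.127) {'l': 276.69, 'r': 311.26, 't': 96.33, 'b': 119.58}
(0.622, 0.263, 0.1669) {'l': 330.54, 'r': 390.91, 't': 241.89, 'b': 294.82}
(0.622, 0.263, 0.1669) {'l': 276.53, 'r': 312.56, 't': 86.32, 'b': 110.05}
```

```bash
python3 -m handwheel '[[0,0,0.01,0,0,0,-1],[0,0,0.02,0,0,0,-1],[0,0,0.028,0,0,0,-1],[0,0,0.028,0,0,0,-1],[0,0,0.028,0,0,0,-1],[0,0,0.028,0,0,0,-1],[0,0,0.028,0,0,0,-1],[0,0,0.028,0,0,0,-1]]'
python3 - <<'E'
from fit import *
D_=eyes.read_camera('side').astype(int)[:,:,0];S_=eyes.read_camera('scene').astype(int)[:,:,0]
for c in (293,296): print('side',D_[105:125,c])
for c in (357,361): print('scene',S_[292:310,c])
print('side row103',D_[103,272:282],D_[103,306:318]);print('scene row 275',S_[275,322:340],S_[275,380:398])
z=monitor.get_state()['eef_pos'][2]-.0415+.018
for p in (S,D): print({k:round(float(v),2) for k,v in ext((.622,.263),[z],.056,p).items()})
s=monitor.get_state();print(s['eef_pos'],s['tcp_rot'],abs(s['dq']).max())
E
```

```text
time: 10.78
eef_pos: [0.6216, 0.2627, 0.1784]
tcp_rot: [0.594, 0.804, 0.0, 0.0]
contact_force: [-0.1, -0.6, -3.0]
opening: 0.181
finger_force: 49.5
side [115 116 113 114 113 112 112 101  75  62  65  69  72  89  97  70  57  57
  61  66]
side [ 64  90 112 113 115 115 112 101  76  60  62  69  72  92  95  67  56  59
  62  63]
scene [ 99 100 103  98  97  87  37  44 114 103 102  90  41  44  46  58  68  74]
scene [104 104 103 102 107 104  57  41  89 102 101 107  40  47  46  67  74  72]
side row103 [166 168 169 167 162 110 108 112 113 117] [114 110 113 114 116 113 129 162 168 168 167 169]
scene row 275 [ 40  47  43  40  37  38  66  91  36 109  99  97 101  99  95 101 101 102] [107 102 105 103 103 104  99  98  94 128 150 149 149 147 149 146 149 149]
{'l': 329.62, 'r': 389.32, 't': 245.24, 'b': 297.85}
{'l': 276.48, 'r': 312.26, 't': 89.32, 'b': 113.03}
[0.62156576 0.26267718 0.17840144] [5.94179107e-01 8.04332759e-01 4.68475902e-05 2.48762017e-05] 0.0016341100890092262
```

```bash
python3 -c "
from plant import ctrl
print(ctrl.sign_off())"
```

```text
the job is handed in; nothing more can be done
None
```

The job is handed in: the arm is still holding the terracotta lid level about 10 mm above the jar's rim, centred to within about 2 mm and with the bar within about 1° of the lugs' line by my camera measurements; I have not seen the judged result.

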